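# Slide a specimen plate out over the drier's edge

## Robot

A 6-joint arm with a two-finger parallel gripper is mounted at the origin on the work surface; the furniture and walls round the work are solid. World frame = base frame: x ahead of the robot, y to its left, z up, the work surface at z = 0. Lengths are in m, angles in rad, forces in N, time in s.
With the tool pointing down it reaches from about 0.25 to 0.85 m from the base axis. Payload 12.5 kg.
Tool frame: the origin (TCP) lies at the very end of the fingers, on their centre line; the grasp point (between the pads) lies 19 mm behind it; z points along the fingers, y is the line along which they close (so a half turn about z gives the same grasp; the last joint's range is limited). The gripper opens to 93 mm and grips with 3 to 60 N. Pads are 15 mm wide; open, the fingers measure 128 mm over their backs; the gripper's body (75 mm by 188 mm) begins 65 mm behind the grasp point.
Start: joints at [-1.237, 0.351, 1.652, -0, 1.139, -0.085], TCP at [0.224, -0.502, 0.197] pointing down, gripper open.
Joint ranges: [-2.75, 2.75], [-0.79, 2.1], [0.01, 2.65], [-1.57, 4.71], [0.07, 3.14], [-2.87, 2.87]. Speed limits (rad/s): [2.22, 2.22, 2.79, 3.14, 3.14, 3.14].

## Interface

Orientations are given as a unit quaternion [w, x, y, z].
In Python, from plant import observe, grab_frame, calibration, sign_off gives the robot as it stands.
- The arm moves only by the tool apply_moves, never from a script. Its arguments are lists of equal length, an entry for each row: "rotation": the turn, a rotation vector about the tool's x, y, z in rad, a list of three; "travel": the shift along the tool's x, y, z in m, a list of three; "jaw": the opening in per cent of the stroke, from 0 (shut) to 100 (fully open). A call has 1 to 10 rows; each row is the pose to reach, as a shift and turn from the pose commanded when the call began, along the tool's axes at that moment; what a row does not reach only later rows make up. A row lasts 1/12 s, in which the tool goes at most 41.7 mm and 7.16 degrees, less where a joint would pass 70% of its speed; a pose out of reach is approached as far as the arm can. A call with a gripper value outside its range is refused whole. The fingers move at their own pace and stop on an object; "squeeze" is the grip in N (left out, the last holds). Time passes only in rows, so rows that repeat a pose let the fingers close. It gives the time, the measured TCP pose, the force, the opening and the grip force at its end, in the units of the state.
- observe(): the state, without advancing time (a new reading comes with each control period).
- grab_frame(name): name is "scene" or "top" or "wrist"; returns (picture, depth): 420x560x3 uint8, blue, green, red; 420x560 float32, m along the optical axis (not along the pixel's ray), 0 where there is no reading.
- calibration(name): a dict with "fx", "fy", "cx", "cy" (pixels), "k1" (the pictures are not rectified: a ray, as slopes to the right and down, at radius r is drawn at 1 + k1 r^2 times it, then the intrinsics apply), "extrinsics" (4x4, takes a point from camera to world coordinates); the wrist camera has in their place "T_tool_cam" (4x4, takes a point from camera to tool coordinates, whose origin is the TCP and whose axes are the flange's). Camera axes: x right, y down, z forward; pixel columns grow to the right and rows downward; lengths in m; the calibration is good to about 2 mm. A picture is of the moment at which its call begins: read the wrist's pose just before it. calibration takes no time and is no camera call.
- sign_off(): hands the job in; it is judged then, once.
The state is a dict: "time": time; "joint_positions": joint angles; "joint_velocities": joint speeds; "effort": joint torques, N m; "eef_pos": TCP position; "tcp_rot": TCP orientation; "ft_force": force on the tool from outside, world axes, zero at the start; "ft_torque": the same for the moment, N m; "width": finger opening in m; "grip_force": force on a finger pad.
Only numpy, scipy, OpenCV 4.12 (cv2) and the standard library are available. Lean on these libraries where they do the work, as an engineer would, in place of code of your own. Each camera call takes 0.05 s, during which the arm holds its last target. There are 200 camera calls.

## Task

On the slide drier, push the specimen plate with the yellow end along the top with your fingertips until just the yellow end, the whole of it and no white, sticks out over the drier's front edge, with the plate lying flat and square to that edge, ready for gloved hands to take. Do not pick the plate up, and leave the blue-ended plate and everything else alone.

Things in the scene. Friction and masses are not known exactly. Their poses are not given: they have to be found in the camera images.
- drier: Fixed low slide drier: grey box with a flat bare dark steel top, 220 mm long (x) by 190 wide (y), 45 mm above the bench. Origin at the centre of its underside; x points to its front edge (to the robot's left, up to 0.25 rad either way), y roughly toward the robot, z up. A small black knob and an orange lamp are on its side toward the robot, below the top.
- front_edge (a point): Middle of the drier's front edge, at the height of the top, 110 mm from the drier's centre; axes as the drier's. The side of the drier is open beyond this edge: the bench lies 45 mm lower.
- yellow_plate: Loose flat rigid white plate, 110 mm long (x), 50 wide (y), 7 thick, 60 to 130 g, on the drier's top. Its +x 30 mm are yellow. Origin at the centre of its underside; x points to the yellow end, toward the front edge, up to 0.15 rad askew. At the start the yellow end is 10 to 60 mm back from the edge; 45 mm or more of top is free behind the white end. It slides with friction and stops when the push stops.
- colour_line (a point): Point on the underside of the yellow-ended plate, in the middle of its width, where yellow meets white: 25 mm from the plate's centre toward the yellow end, 30 mm from that end. Axes as the plate's.
- blue_plate: A like plate with a blue end instead, lying beside the other one 90 to 102 mm away between centres across the drier, at least 20 mm of free top between the two; either may be the nearer to the robot. Same size and axes. To be left where it is.
- petri: Loose culture dish, 60 mm wide, 15 mm high, standing on the bench. Origin at the centre of its underside. Bystander.
- vial: Loose screw-cap sample vial, 20 mm wide, 48 mm high, standing on the bench. Origin at the centre of its underside. Bystander.
- bottle: Loose white reagent bottle with a blue cap, 41 mm wide, 80 mm high, standing on the bench. Origin at the centre of its underside. Bystander.
- timer: Loose wind-up timer with a red grip, 60 mm wide, 44 mm high, standing on the bench. Origin at the centre of its underside. Bystander.
Mind the look-alikes: they are no part of the job. Leave any orange look-alike of the yellow_plate alone.

How it is judged:
By the outcome, as a careful person would: the job done as asked, in the order asked, and still so for the second after the job is handed in, with the robot touching nothing.
It also fails if it takes over 38 s, if anything falls off the work surface, if the arm or the gripper's body presses on something with over 40 N, if the wrist force passes 120 N, or if a joint passes its speed limit or range.

## Working session

There is one attempt and no reset: what is moved stays moved. The work goes in short steps, Python scripts to look and compute and a tool call to move; the robot and the scene stay as the last step left them, time stands still between calls to the robot, and variables do not carry over. Pictures are saved under pics/ and viewed, at most 10 in all, crops included, and the job is handed in when it is done.

Besides the shell and the picture viewer there is one more tool, called after ">>>" as name(argument=value, ...) on one line, values as JSON. apply_moves: Moves the arm, as the interface text tells. Its arguments: {"type":"object","properties":{"rotation":{"type":"array","items":{"type":"array","items":{"type":"number"}}},"travel":{"type":"array","items":{"type":"array","items":{"type":"number"}}},"jaw":{"type":"array","items":{"type":"number"}},"squeeze":{"type":"number"}},"required":["rotation","travel","jaw"]}

```bash
mkdir -p pics; cat > h.py <<'E'
import numpy as np, cv2
from plant import observe, grab_frame, calibration, sign_off
from scipy.spatial.transform import Rotation as R
def ext(name,s=None):
    c=calibration(name)
    if name!='wrist': return c,np.array(c['extrinsics'])
    s=s or observe(); q=s['tcp_rot']; T=np.eye(4)
    T[:3,:3]=R.from_quat([q[1],q[2],q[3],q[0]]).as_matrix(); T[:3,3]=s['eef_pos']
    return c,T@np.array(c['T_tool_cam'])
def cast(c,T,uv,z):
    """pixels -> world points on plane z"""
    uv=np.atleast_2d(np.asarray(uv,float))
    d=(uv-[c['cx'],c['cy']])/[c['fx'],c['fy']]
    u=d.copy()
    for _ in range(20): u=d/(1+c['k1']*(u**2).sum(1,keepdims=True))
    r=np.c_[u,np.ones(len(u))]@T[:3,:3].T; o=T[:3,3]
    return o+r*((z-o[2])/r[:,2])[:,None]
E
python3 - <<'E'
from h import *
s=observe(); print(s['time'],s['eef_pos'],s['tcp_rot'],s['width'])
ims=[]
for n in('scene','top'):
    p,d=grab_frame(n); np.savez('pics/'+n,p=p,d=d); cv2.imwrite(f'pics/{n}0.png',p)
    c,T=ext(n); print(n,np.round(T,3).tolist(),c['fx'])
E
```

```text
0.0 [ 0.22356927 -0.50210722  0.19639944] [-5.69370059e-04  9.78153530e-01  2.07883000e-01 -8.06710247e-05] 0.09310205850869537
scene [[0.704, -0.343, 0.622, -0.074], [-0.71, -0.331, 0.621, -0.565], [-0.007, -0.879, -0.477, 0.453], [0.0, 0.0, 0.0, 1.0]] 399.2186229509674
top [[0.111, -0.969, 0.22, 0.257], [-0.994, -0.109, 0.02, -0.037], [0.005, -0.22, -0.975, 1.063], [0.0, 0.0, 0.0, 1.0]] 449.35478650659763
```

View pics/top0.png

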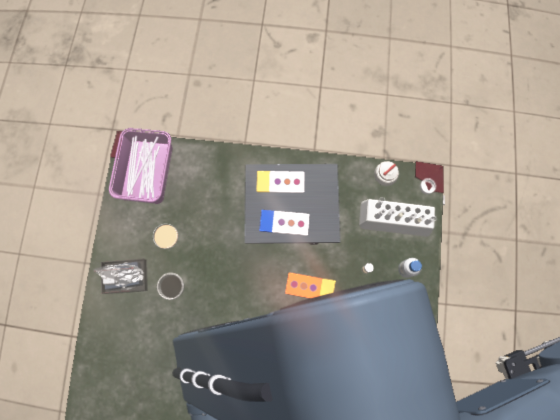

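View pics/scene0.png

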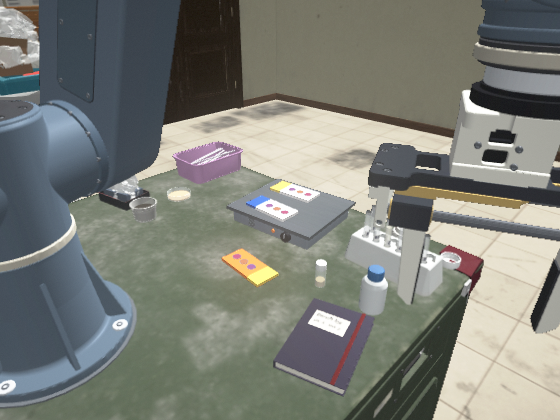

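Top view: the candidates are the yellow-ended white plate (yellow at 263,181, white to 305,182), the blue-ended plate (262–310,222), and the orange look-alike with a yellow end lying on the bench (310,286). The target is the first: white with a yellow end, on the drier. I'll confirm it in a crop and measure.

```bash
cat >> h.py <<'E'
def blobs(p,lo,hi,amin):
    m=cv2.inRange(cv2.cvtColor(p,cv2.COLOR_BGR2HSV),lo,hi)
    cs,_=cv2.findContours(m,cv2.RETR_EXTERNAL,cv2.CHAIN_APPROX_NONE)
    return [k[:,0] for k in cs if cv2.contourArea(k)>amin]
def rect(w):
    """min-area rectangle in mm: centre, sides, corners"""
    r=cv2.minAreaRect((w[:,:2]*1000).astype(np.float32)); return r,cv2.boxPoints(r)
E
python3 - <<'E'
from h import *
p=np.load('pics/top.npz')['p'];c,T=ext('top')
cv2.imwrite('pics/crop1.png',cv2.resize(p[150:310,230:350],None,fx=3.5,fy=3.5,interpolation=cv2.INTER_CUBIC))
for n,lo,hi in(('yellow',(22,120,120),(34,255,255)),('white',(0,0,170),(180,60,255)),('blue',(105,120,60),(130,255,255))):
    for k in blobs(p,lo,hi,40):
        if 235<k[:,0].mean()<350 and 150<k[:,1].mean()<260:
            r,b=rect(cast(c,T,k,.052)); print(n,k.mean(0),np.round(r[0]),np.round(r[1]),np.round(b).tolist())
for uv in((247,165),(338,167),(340,242),(246,243)): print(np.round(cast(c,T,uv,.045),3))
print(np.round(ext('wrist')[0]['T_tool_cam'],3).tolist(),ext('wrist')[0]['fx'])
print(np.round(R.from_quat(np.roll(observe()['tcp_rot'],-1)).as_matrix(),3).tolist())
E
```

```text
white [290.48214286 222.59821429] [466. -38.] [53. 82.] [[439.0, 3.0], [440.0, -79.0], [493.0, -79.0], [492.0, 4.0]]
white [286.51851852 181.44444444] [562. -18.] [51. 83.] [[532.0, 20.0], [541.0, -62.0], [593.0, -56.0], [583.0, 26.0]]
blue [266.16393443 220.62295082] [464.  18.] [50. 27.] [[439.0, 31.0], [440.0, 4.0], [490.0, 5.0], [489.0, 32.0]]
[[0.595 0.08  0.045]]
[[ 0.614 -0.136  0.045]]
[[ 0.434 -0.156  0.045]]
[[0.408 0.058 0.045]]
[[0.001, -0.954, -0.3, 0.084], [1.0, 0.001, 0.001, 0.0], [-0.001, -0.3, 0.954, -0.187], [0.0, 0.0, 0.0, 1.0]] 290.33043328658727
[[0.914, 0.407, -0.0], [0.407, -0.914, 0.001], [0.0, -0.001, -1.0]]
```

View pics/crop1.png

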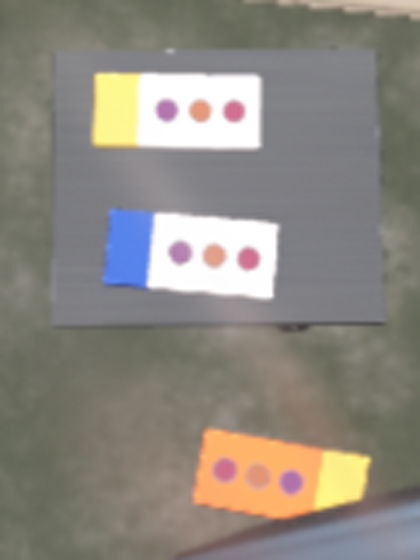

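Confirmed: the plate at crop (93–260, 72–148) is white with a yellow end and sits on the drier. The orange one is off the drier. Next I move high above the space behind its white end, with the tool x axis along the push direction.

>>> apply_moves(rotation=[[0, 0, -1.269], [0, 0, -1.269], [0, 0, -1.269], [0, 0, -1.269], [0, 0, -1.269], [0, 0, -1.269], [0, 0, -1.269], [0, 0, -1.269], [0, 0, -1.269], [0, 0, -1.269]], travel=[[0.488, -0.24, 0], [0.488, -0.24, 0], [0.488, -0.24, 0], [0.488, -0.24, 0], [0.488, -0.24, 0], [0.488, -0.24, 0], [0.488, -0.24, 0], [0.488, -0.24, 0], [0.488, -0.24, 0], [0.488, -0.24, 0]], jaw=[10, 10, 10, 10, 10, 10, 10, 10, 10, 10])

```text
time: 0.93
eef_pos: [0.4913, -0.1804, 0.1968]
tcp_rot: [-0.0, 0.669, 0.743, -0.0]
ft_force: [-0.0, 0.0, 0.5]
width: 0.0308
grip_force: 0.0
```

```bash
python3 - <<'E'
from h import *
s=observe(); Rm=R.from_quat(np.roll(s['tcp_rot'],-1)).as_matrix(); print(s['time'],s['eef_pos'],Rm.round(3).tolist())
w=np.array([.572,-.085,.12])-s['eef_pos']; print(Rm.T@w, 96.7-np.degrees(np.arctan2(Rm[1,0],Rm[0,0])))
E
```

```text
0.9333 [ 0.49133353 -0.18043452  0.19683444] [[-0.104, 0.995, -0.0], [0.995, 0.104, 0.0], [0.0, -0.0, -1.0]]
[0.08651073 0.09018307 0.0768197 ] 0.7249360746657629
```

>>> apply_moves(rotation=[[0, 0, -0.013], [0, 0, -0.013], [0, 0, -0.013], [0, 0, -0.013], [0, 0, -0.013], [0, 0, -0.013]], travel=[[0.086, 0.09, 0.067], [0.086, 0.09, 0.067], [0.086, 0.09, 0.067], [0.086, 0.09, 0.067], [0.086, 0.09, 0.067], [0.086, 0.09, 0.067]], jaw=[10, 10, 10, 10, 10, 10])

```text
time: 1.43
eef_pos: [0.5713, -0.088, 0.1296]
tcp_rot: [-0.0, 0.666, 0.746, -0.0]
ft_force: [-0.1, -0.9, 0.1]
width: 0.0093
grip_force: 0.0
```

```bash
python3 - <<'E'
from h import *
s=observe(); print(s['eef_pos'],s['width']); p,d=grab_frame('wrist'); c,T=ext('wrist',s); np.savez('pics/w1',p=p,d=d,T=T); cv2.imwrite('pics/w1.png',p)
for n,lo,hi in(('yellow',(22,100,100),(34,255,255)),('white',(0,0,170),(180,60,255)),('blue',(105,120,60),(130,255,255))):
    for k in blobs(p,lo,hi,400):
        r,b=rect(cast(c,T,k,.052)); print(n,k.min(0),k.max(0),np.round(r[0],1),np.round(r[1],1),np.round(b,1).tolist())
E
```

```text
[ 0.57128301 -0.0879824   0.12960381] 0.009329909575992636
yellow [ 47 201] [ 90 231] [ 361.4 -119.3] [26.6 45.4] [[338.1000061035156, -131.5], [383.5, -133.60000610351562], [384.70001220703125, -107.0], [339.29998779296875, -104.9000015258789]]
yellow [251  47] [310  85] [557.1  37.4] [49.8 29.6] [[530.9000244140625, 49.79999923706055], [533.7000122070312, 20.299999237060547], [583.2999877929688, 25.100000381469727], [580.4000244140625, 54.599998474121094]]
white [104 342] [148 373] [ 415.5 -300. ] [77.8 27.9] [[379.29998779296875, -319.8999938964844], [400.20001220703125, -338.3999938964844], [451.79998779296875, -280.1000061035156], [430.8999938964844, -261.6000061035156]]
white [412 340] [467 355] [ 774.8 -235.8] [64.3 22.5] [[742.0, -226.60000610351562], [743.4000244140625, -249.10000610351562], [807.5999755859375, -245.0], [806.0999755859375, -222.60000610351562]]
white [  0 280] [ 91 391] [ 296.5 -284. ] [126.2 164.6] [[224.39999389648438, -209.39999389648438], [243.1999969482422, -373.0], [368.5, -358.6000061035156], [349.70001220703125, -195.0]]
white [485 248] [559 305] [ 8
[... 2678 characters left out ...]
46.29999923706055], [804.5999755859375, 46.400001525878906], [804.5, 115.30000305175781]]
white [405   0] [500  84] [697.6  80. ] [70.5 68.2] [[662.2000122070312, 114.0], [662.5, 45.79999923706055], [733.0, 46.099998474121094], [732.7000122070312, 114.30000305175781]]
white [389   0] [414  71] [653.4  73.7] [11.8 55.2] [[647.2999877929688, 101.30000305175781], [647.5999755859375, 46.099998474121094], [659.4000244140625, 46.20000076293945], [659.0999755859375, 101.30000305175781]]
blue [142  59] [200  99] [465.   17.6] [50.8 29.5] [[439.29998779296875, 31.799999237060547], [439.8999938964844, 2.299999952316284], [490.70001220703125, 3.4000000953674316], [490.1000061035156, 32.79999923706055]]
```

View pics/w1.png

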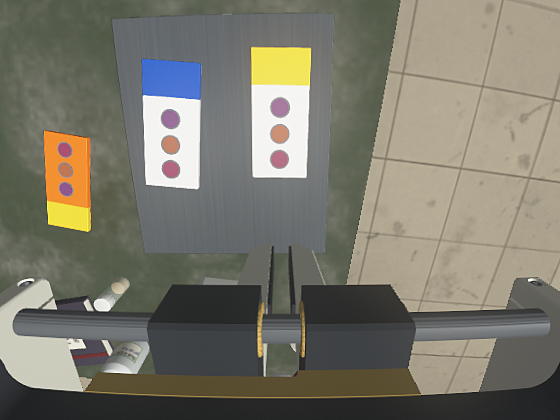

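The wrist view shows the whole drier: front edge at the top from (113,19) to (333,13), yellow plate at (251–310, 47–177), fingers behind it near (265–300, 250). Next I fit the front edge.

```bash
cat >> h.py <<'E'
def edge(p,c,T,cols):
    """front edge of drier: bench is green (g>b), steel is not; -> point, unit direction on z=.045"""
    q=cv2.GaussianBlur(p,(5,5),0).astype(float); e=q[:,:,1]-q[:,:,0]
    pts=[]
    for u in cols:
        g=np.diff(e[:60,u]); v=g.argmin(); a=g[max(v-3,0):v+4]
        if a.min()<-1: pts.append((u,max(v-3,0)+(a*np.arange(len(a))).sum()/a.sum()+.5))
    w=cast(c,T,pts,.045)[:,:2]*1000
    for _ in range(3):
        l=cv2.fitLine(w.astype(np.float32),cv2.DIST_HUBER,0,.01,.01).ravel(); n=np.array([-l[1],l[0]]); r=(w-l[2:])@n
        w=w[abs(r)<max(1,2*r.std())]
    return l,r.std(),len(w)
E
python3 - <<'E'
from h import *
z=np.load('pics/w1.npz');p=z['p'];c,T=calibration('wrist'),z['T']
l,sd,n=edge(p,c,T,range(125,325)); print('line',l,sd,n)
f=np.array([-l[1],l[0]]); f*=np.sign(f[1]); print('front dir',f,np.degrees(np.arctan2(f[1],f[0])))
k=[k for k in blobs(p,(22,100,100),(34,255,255),400) if k[:,0].mean()>200][0]
wh=[k for k in blobs(p,(0,0,170),(180,60,255),400) if 250<k[:,0].mean()<310 and k[:,1].mean()<200][0]
for k in (k,wh):
    w=cast(c,T,k,.052)[:,:2]*1000; r,b=rect(w/1000)
    print(r, 'dist of corners inside edge:',((l[2:]-b)@f).round(1),'lateral',((b)@[f[1],-f[0]]).round(1))
m=cv2.inRange(p,(0,0,0),(1,1,1)); print(p[5:32:3,230].tolist())
E
```

```text
line [9.9285090e-01 1.1936099e-01 5.1196967e+02 7.4910370e+01] 0.13188628286960055 169
front dir [-0.11936099  0.9928509 ] 96.85522
((557.0715942382812, 37.420799255371094), (49.7581672668457, 29.640867233276367), 5.5657639503479) dist of corners inside edge: [27.2 56.9 58.  28.3] lateral [533.  532.3 582.1 582.8]
((562.5267944335938, -17.42257308959961), (50.08564376831055, 80.19486999511719), 5.74398946762085) dist of corners inside edge: [ 57.1 137.3 138.3  58.1] lateral [532.2 530.6 580.7 582.2]
[[92, 105, 102], [96, 108, 107], [94, 109, 105], [127, 123, 119], [106, 105, 102], [105, 105, 101], [106, 105, 102], [105, 105, 102], [106, 106, 103]]
```

>>> apply_moves(rotation=[[0, 0, -0.003], [0, 0, -0.003], [0, 0, -0.003], [0, 0, -0.003], [0, 0, -0.003], [0, 0, -0.003], [0, 0, -0.003]], travel=[[0.006, 0, 0.025], [0.006, 0, 0.05], [0.006, 0, 0.065], [0.006, 0, 0.075], [0.006, 0, 0.081], [0.006, 0, 0.081], [0.006, 0, 0.081]], jaw=[10, 10, 10, 10, 10, 10, 10])

```text
time: 2.07
eef_pos: [0.5713, -0.0827, 0.0499]
tcp_rot: [0.001, 0.666, 0.746, 0.0]
ft_force: [-0.3, 0.8, 0.2]
width: 0.0094
grip_force: 0.0
```

```bash
python3 - <<'E'
from h import *
s=observe(); Rm=R.from_quat(np.roll(s['tcp_rot'],-1)).as_matrix(); print(s['eef_pos'],s['ft_force'],np.degrees(np.arctan2(Rm[1,0],Rm[0,0])),Rm[:,2])
f=np.array([-.11936,.99285]);print('behind edge',(np.array([511.97,74.91])-s['eef_pos'][:2]*1000)@f,'lat',s['eef_pos'][:2]@[f[1],-f[0]])
E
```

```text
[ 0.57133992 -0.0826922   0.04988567] [-0.31850494  0.75451712  0.15574416] 96.4939269237591 [ 1.16561429e-03 -2.98064336e-04 -9.99999276e-01]
behind edge 163.56173528073217 lat 0.5573847008900912
```

>>> apply_moves(rotation=[[0, 0, -0.006], [0, 0, -0.006], [0, 0, -0.006], [0, 0, -0.006], [0, 0, -0.006], [0, 0, -0.006], [0, 0, -0.006], [0, 0, -0.006], [0, 0, -0.006], [0, 0, -0.006]], travel=[[0, 0, 0.0015], [0.008, 0, 0.0015], [0.012, 0, 0.0015], [0.015, 0, 0.0015], [0.018, 0, 0.0015], [0.022, 0, 0.0015], [0.026, 0, 0.0015], [0.03, 0, 0.0015], [0.034, 0, 0.0015], [0.038, 0, 0.0015]], jaw=[10, 10, 10, 10, 10, 10, 10, 10, 10, 10])

```text
time: 2.9
eef_pos: [0.5666, -0.0439, 0.0474]
tcp_rot: [-0.0, 0.663, 0.748, -0.0]
ft_force: [-0.6, 0.2, -0.6]
width: 0.0096
grip_force: 0.0
```

>>> apply_moves(rotation=[[0, 0, 0], [0, 0, 0], [0, 0, 0], [0, 0, 0], [0, 0, 0], [0, 0, 0], [0, 0, 0], [0, 0, 0], [0, 0, 0], [0, 0, 0]], travel=[[0.004, 0, 0], [0.008, 0, 0], [0.012, 0, 0], [0.016, 0, 0], [0.02, 0, 0], [0.023, 0, 0], [0.026, 0, 0], [0.028, 0, 0], [0.028, 0, 0], [0.028, 0, 0]], jaw=[10, 10, 10, 10, 10, 10, 10, 10, 10, 10])

```text
time: 3.73
eef_pos: [0.5633, -0.0165, 0.0474]
tcp_rot: [0.0, 0.663, 0.748, 0.0]
ft_force: [-0.2, -0.2, -0.2]
width: 0.0094
grip_force: 0.0
```

```bash
cat > m.py <<'E'
from h import *
import sys
L=np.array([511.97,74.91]); f=np.array([-.11936,.99285]); la=np.array([f[1],-f[0]])
s=observe(); Rm=R.from_quat(np.roll(s['tcp_rot'],-1)).as_matrix()
print(s['time'],s['eef_pos'],s['ft_force'],np.degrees(np.arctan2(Rm[1,0],Rm[0,0])),'tcp behind edge',(L-s['eef_pos'][:2]*1000)@f)
p,d=grab_frame('wrist'); c,T=ext('wrist',s); cv2.imwrite(f'pics/{sys.argv[1]}.png',p); np.savez('pics/'+sys.argv[1],p=p,T=T)
for n,lo,hi in(('yellow',(22,100,100),(34,255,255)),('white',(0,0,170),(180,60,255)),('blue',(105,120,60),(130,255,255))):
    for k in blobs(p,lo,hi,400):
        b=rect(cast(c,T,k,.052))[1]
        if 400<b[:,0].mean()<610 and -120<b[:,1].mean()<130: print(n,k.min(0),k.max(0),'inside',((L-b)@f).round(1),'lat',(b@la).round(1))
E
python3 m.py w2
```

```text
3.7333 [ 0.56330479 -0.01648312  0.04744299] [-0.1675532  -0.23567296 -0.17683412] 96.88035133235358 tcp behind edge 96.86698253955689
yellow [241 142] [321 189] inside [26.9 56.6 57.4 27.7] lat [532.7 532.2 582.2 582.6]
white [102 198] [177 304] inside [ 61.6 142.8 147.8  66.6] lat [437.6 429.6 480.8 488.8]
white [242 189] [318 264] inside [ 56.6 111.2 112.2  57.7] lat [532.4 531.3 581.  582.1]
blue [ 97 154] [175 204] inside [33.1 63.1 68.  38. ] lat [440.1 437.2 487.9 490.8]
```

View pics/w2.png

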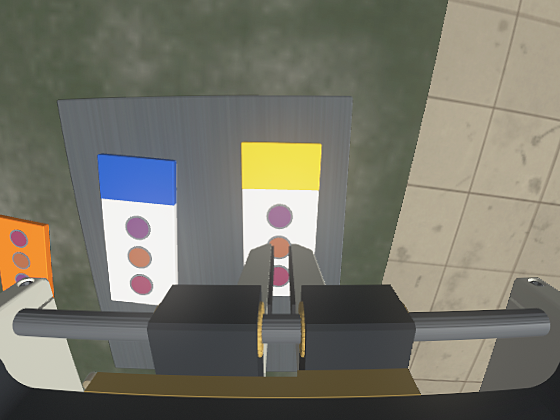

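The plate has not moved: yellow is still 27 mm inside the edge, yet the fingers at (250–320,245) are already over the white. They seem to be above it, so I check heights with depth.

```bash
python3 - <<'E'
from h import *
def hz(p,d,c,T,u,v):
    Z=np.median(d[v-2:v+3,u-2:u+3]); 
    a=cast(c,T,(u,v),0.)[0]; b=T[:3,3]; r=(a-b); k=Z/(r@T[:3,2]); return (b+r*k).round(4)
s=observe(); p,d=grab_frame('wrist'); c,T=ext('wrist',s)
for n,u,v in(('yel',280,165),('white',255,210),('blue',135,180),('steel',210,170),('steel2',210,250),('bench',300,60),('fingL',262,252),('fingR',300,252),('between',282,292),('left of finger',246,245)): print(n,hz(p,d,c,T,u,v))
z=np.load('pics/top.npz');c,T=ext('top')
for n,u,v in(('yel',263,181),('steel',290,203),('bench',220,230)): print('top',n,hz(z['p'],z['d'],c,T,u,v))
print(s['effort'],s['joint_positions'])
cv2.imwrite('pics/crop2.png',cv2.resize(p[180:320,200:360],None,fx=4,fy=4))
p,d=grab_frame('scene'); cv2.imwrite('pics/crop3.png',cv2.resize(p[150:270,200:380],None,fx=4,fy=4,interpolation=cv2.INTER_CUBIC))
E
```

```text
yel [0.5565 0.0382 0.0517]
white [0.5437 0.0065 0.0513]
blue [0.464  0.0175 0.0515]
steel [0.5111 0.0283 0.0442]
steel2 [ 0.5138 -0.0299  0.0442]
bench [ 0.5628  0.1103 -0.0037]
fingL [ 0.5518 -0.0086  0.0814]
fingR [ 0.5738 -0.0063  0.0806]
between [ 0.5692 -0.0538  0.0512]
left of finger [ 0.5399 -0.0196  0.051 ]
top yel [0.5569 0.0368 0.053 ]
top steel [ 0.513  -0.0318  0.0457]
top bench [ 0.4396  0.1294 -0.0035]
[ 2.09683115e-01 -5.56478584e+01 -2.23718101e+01  6.06267806e-02
  3.49603698e-02  7.79861439e-03] [-1.12011566e-01  5.69360496e-01  1.73191543e+00 -2.62249736e-05
  8.40268992e-01 -2.31986369e-01]
```

View pics/crop3.png

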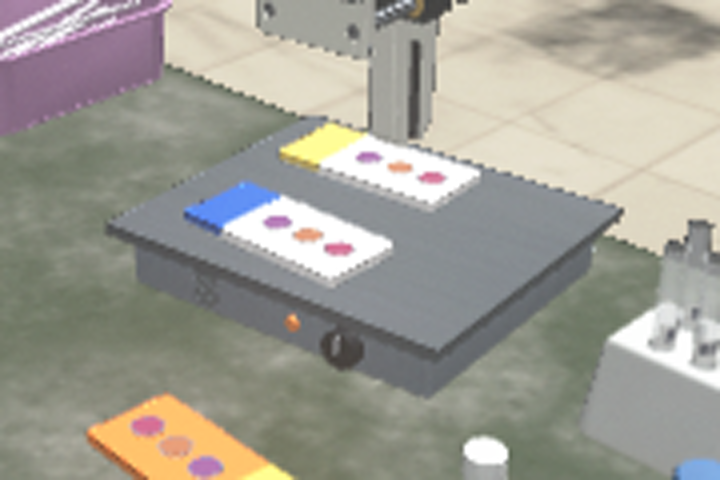

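The scene crop shows the fingertips ending at about (400,138), clearly above the white plate and not touching it. The tips are higher than the reported TCP, so I measure by how much.

```bash
python3 - <<'E'
from h import *
s=observe(); p,d=grab_frame('wrist'); c,T=ext('wrist',s); Tt=np.array(c['T_tool_cam'])
for u in(256,262,300,308):
    for v in range(240,262,3):
        a=cast(c,np.eye(4),(u,v),1.)[0]*d[v,u]; print(u,v,(Tt@np.r_[a,1])[:3].round(4),p[v,u])
p,d=grab_frame('scene'); c,T=ext('scene')
for v in range(170,190,2):
    a=cast(c,np.eye(4),(300,v),1.)[0]*d[v,300]; print('scene',v,(T@np.r_[a,1])[:3].round(4))
print(s['eef_pos'],s['width'])
E
```

```text
256 240 [ 0.0038 -0.0166 -0.0039] [242 243 244]
256 243 [ 0.0017 -0.0166 -0.0043] [242 243 244]
256 246 [-0.0009 -0.0167 -0.0037] [255 255 255]
256 249 [ 0.009  -0.0144 -0.0293] [106 113 114]
256 252 [ 0.0091 -0.0141 -0.0334] [111 118 119]
256 255 [ 0.0087 -0.0138 -0.0366] [109 117 117]
256 258 [ 0.0092 -0.0134 -0.0413] [108 115 116]
256 261 [ 0.0085 -0.0133 -0.0435] [108 114 115]
262 240 [ 0.0041 -0.0124 -0.0046] [242 243 244]
262 243 [ 0.0013 -0.0126 -0.0035] [246 247 247]
262 246 [ 0.009  -0.0111 -0.025 ] [105 113 114]
262 249 [ 0.0093 -0.0108 -0.0298] [112 119 121]
262 252 [ 0.0094 -0.0105 -0.034 ] [112 119 120]
262 255 [ 0.0086 -0.0104 -0.0364] [110 117 118]
262 258 [ 0.0091 -0.0101 -0.041 ] [110 116 117]
262 261 [ 0.009  -0.0099 -0.0444] [108 115 116]
300 240 [ 0.0036  0.0136 -0.0034] [242 244 244]
300 243 [ 0.0017  0.0136 -0.0041] [246 247 247]
300 246 [ 0.0089  0.0121 -0.0246] [107 115 116]
300 249 [ 0.0089  0.0119 -0.0289] [113 120 121]
300 252 [ 0.0087  0.0116 -0.0325] [111 118 120]
300 255 [ 0.0091  0.0113 -0.0373] [111 118 120]
300 258 [ 0.0092  0.0111 -0.0412] [110 117 1
[... 154 characters left out ...]
6 [-0.0011  0.0192 -0.0032] [244 246 246]
308 249 [ 0.0087  0.0167 -0.0284] [104 111 112]
308 252 [ 0.0089  0.0163 -0.033 ] [111 118 119]
308 255 [ 0.0088  0.016  -0.0367] [110 118 119]
308 258 [ 0.009   0.0156 -0.0407] [109 116 117]
308 261 [ 0.0089  0.0153 -0.0443] [108 116 116]
scene 170 [ 0.5511 -0.0283  0.1116]
scene 172 [ 0.5521 -0.0275  0.1063]
scene 174 [ 0.5516 -0.0282  0.1018]
scene 176 [ 0.551  -0.0288  0.0974]
scene 178 [ 0.5521 -0.028   0.0919]
scene 180 [ 0.5529 -0.0275  0.0866]
scene 182 [ 0.5523 -0.0282  0.082 ]
scene 184 [ 0.5521 -0.0285  0.0773]
scene 186 [ 0.5508 -0.0298  0.0732]
scene 188 [ 0.5779 -0.0067  0.0515]
[ 0.56333763 -0.01665706  0.0474493 ] 0.009264282284906309
```

View pics/crop2.png

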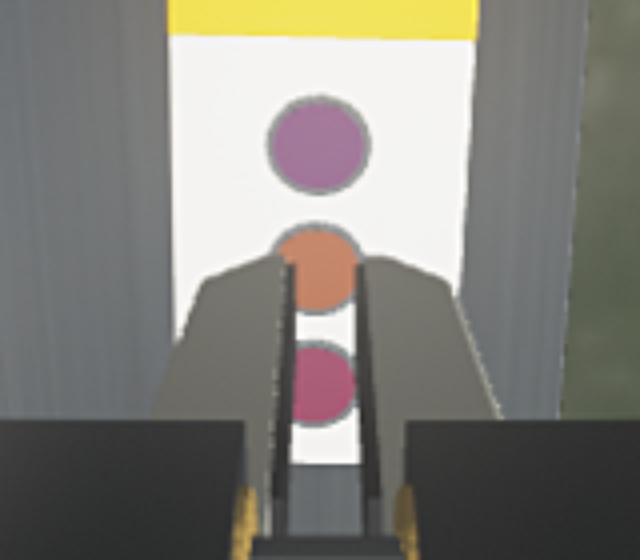

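Both views put the real fingertips about 24 mm above the reported TCP (tip z ≈ 0.072), so the push went over the plate without touching it. I back off, then descend with that offset corrected.

>>> apply_moves(rotation=[[0, 0, 0], [0, 0, 0], [0, 0, 0], [0, 0, 0], [0, 0, 0], [0, 0, 0], [0, 0, 0], [0, 0, 0], [0, 0, 0]], travel=[[-0.03, 0, 0], [-0.06, 0, 0], [-0.07, 0, 0], [-0.07, 0, 0], [-0.07, 0, 0.01], [-0.07, 0, 0.018], [-0.07, 0, 0.021], [-0.07, 0, 0.021], [-0.07, 0, 0.021]], jaw=[10, 10, 10, 10, 10, 10, 10, 10, 10])

```text
time: 4.73
eef_pos: [0.5715, -0.0852, 0.026]
tcp_rot: [-0.0, 0.663, 0.749, -0.0]
ft_force: [0.3, -0.4, -0.3]
width: 0.0094
grip_force: 0.0
```

>>> apply_moves(rotation=[[0, 0, 0], [0, 0, 0]], travel=[[0, 0, 0.001], [0, 0, 0.001]], jaw=[10, 10])

```text
time: 4.9
eef_pos: [0.5718, -0.0857, 0.0255]
tcp_rot: [0.0, 0.663, 0.748, 0.0]
ft_force: [-0.6, 0.3, -0.3]
width: 0.0093
grip_force: 0.0
```

```bash
python3 - <<'E'
from h import *
s=observe(); print(s['eef_pos'],s['ft_force'])
p,d=grab_frame('wrist'); c,T=ext('wrist',s); Tt=np.array(c['T_tool_cam'])
for u in(264,300):
    for v in(240,242,243,244,245,246,247,248,250):
        a=cast(c,T,(u,v),0)[0]-T[:3,3]; w=T[:3,3]+a*d[v,u]/(a@T[:3,2]); print(u,v,w.round(4))
E
```

```text
[ 0.57180566 -0.08574446  0.02554096] [-0.60204917  0.29207698 -0.26251804]
264 240 [ 0.5604 -0.0774  0.0429]
264 242 [ 0.5606 -0.078   0.0445]
264 243 [ 0.5607 -0.079   0.044 ]
264 244 [ 0.5608 -0.0775  0.0486]
264 245 [ 0.5619 -0.0024  0.2125]
264 246 [ 0.5619 -0.0024  0.2125]
264 247 [ 0.561  -0.078   0.0519]
264 248 [ 0.5611 -0.0781  0.0531]
264 250 [ 0.5612 -0.0778  0.0563]
300 240 [ 0.5828 -0.0737  0.0451]
300 242 [ 0.5831 -0.0754  0.0443]
300 243 [ 0.5832 -0.0758  0.0448]
300 244 [ 0.5834 -0.0771  0.0434]
300 245 [ 0.5829 -0.0756  0.0484]
300 246 [ 0.5827 -0.0753  0.0506]
300 247 [ 0.5826 -0.0752  0.0522]
300 248 [ 0.5825 -0.075   0.0541]
300 250 [ 0.5824 -0.0753  0.0563]
```

>>> apply_moves(rotation=[[0, 0, 0], [0, 0, 0], [0, 0, 0], [0, 0, 0], [0, 0, 0], [0, 0, 0], [0, 0, 0], [0, 0, 0], [0, 0, 0], [0, 0, 0]], travel=[[0.004, 0, 0.001], [0.009, 0, 0.001], [0.013, 0, 0.001], [0.016, 0, 0.001], [0.019, 0, 0.001], [0.022, 0, 0.001], [0.025, 0, 0.001], [0.028, 0, 0.001], [0.031, 0, 0.001], [0.034, 0, 0.001]], jaw=[10, 10, 10, 10, 10, 10, 10, 10, 10, 10])

```text
time: 5.78
eef_pos: [0.5677, -0.052, 0.0245]
tcp_rot: [0.0, 0.663, 0.748, 0.0]
ft_force: [0.1, -0.4, 0.2]
width: 0.0091
grip_force: 0.5
```

```bash
python3 m.py w3
```

```text
5.7833 [ 0.56766039 -0.05202326  0.02450533] [ 0.05534368 -0.4325425   0.18904688] 96.87103313535913 tcp behind edge 132.672890017499
yellow [226  46] [326 107] inside [14.  43.3 43.3 13.9] lat [530.2 530.2 580.3 580.3]
white [ 67 148] [159 280] inside [ 63.1 142.7 147.7  68.1] lat [437.5 429.7 481.  488.9]
white [230 108] [323 246] inside [ 43.8 122.6 122.5  43.7] lat [530.8 530.9 580.2 580. ]
blue [62 93] [155 155] inside [34.  63.3 68.4 39. ] lat [440.1 437.2 488.7 491.6]
```

It is sliding and square now, with 43.5 mm left. I push most of that, then check from close by.

>>> apply_moves(rotation=[[0, 0, 0], [0, 0, 0], [0, 0, 0], [0, 0, 0], [0, 0, 0], [0, 0, 0], [0, 0, 0], [0, 0, 0], [0, 0, 0], [0, 0, 0]], travel=[[0.003, 0, 0], [0.007, 0, 0], [0.011, 0, 0], [0.015, 0, 0], [0.019, 0, 0], [0.023, 0, 0], [0.027, 0, 0], [0.031, 0, 0], [0.034, 0, 0], [0.036, 0, 0]], jaw=[10, 10, 10, 10, 10, 10, 10, 10, 10, 10])

```text
time: 6.67
eef_pos: [0.5633, -0.0161, 0.0244]
tcp_rot: [-0.0, 0.663, 0.748, 0.0]
ft_force: [-0.9, -2.5, 0.3]
width: 0.0093
grip_force: 0.6
```

>>> apply_moves(rotation=[[0, 0, 0], [0, 0, 0], [0, 0, 0]], travel=[[0.001, 0, 0], [0.002, 0, 0], [0.002, 0, 0]], jaw=[10, 10, 10])

```text
time: 6.92
eef_pos: [0.563, -0.0144, 0.0244]
tcp_rot: [-0.0, 0.663, 0.748, 0.0]
ft_force: [-0.4, 0.2, -0.4]
width: 0.0098
grip_force: 0.0
```

```bash
python3 m.py w4
```

```text
6.9167 [ 0.56301697 -0.01436555  0.02439886] [-0.41061939  0.16983713 -0.38017056] 96.87003115597422 tcp behind edge 94.73019186416855
yellow [226  46] [326 107] inside [-24.    5.4   5.4 -24. ] lat [530.1 530.1 580.2 580.2]
white [ 80 213] [165 312] inside [ 61.7 132.7 137.9  66.9] lat [438.  430.7 481.7 489. ]
white [230 108] [323 246] inside [ 5.8 84.6 84.5  5.8] lat [530.7 530.9 580.2 580. ]
blue [ 74 162] [163 219] inside [32.8 63.1 68.1 37.8] lat [440.2 437.3 488.4 491.3]
```

View pics/w4.png

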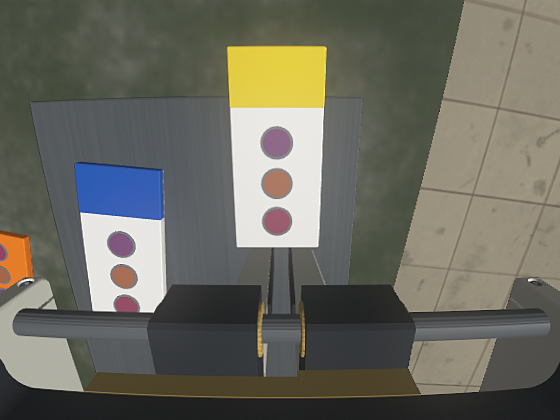

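The yellow end now hangs over the front edge (edge about row 99, colour line at row 107), roughly 5.5 mm short. I refit the edge in this frame on both sides of the plate.

```bash
sed -i 's/def edge(p,c,T,cols):/def edge(p,c,T,cols,v0=0):/; s/g=np.diff(e\[:60,u\]); v=/g=np.diff(e[v0:v0+60,u]); v=/; s/(a\*np.arange(len(a))).sum()\/a.sum()+.5))/(a*np.arange(len(a))).sum()\/a.sum()+.5+v0))/' h.py
cat > m2.py <<'E'
from h import *
import sys
z=np.load(f'pics/{sys.argv[1]}.npz');p=z['p'];c,T=calibration('wrist'),z['T']
l,sd,n=edge(p,c,T,list(range(45,215))+list(range(335,355)),70); f=np.array([-l[1],l[0]]); f*=np.sign(f[1])
print('edge',l,sd,n,np.degrees(np.arctan2(f[1],f[0])))
for n,lo,hi in(('yellow',(22,100,100),(34,255,255)),('white',(0,0,170),(180,60,255))):
    for k in blobs(p,lo,hi,400):
        if 220<k[:,0].mean()<330 and k[:,1].mean()<230:
            r,b=rect(cast(c,T,k,.052)); print(n,r,((l[2:]-b)@f).round(2))
E
python3 m2.py w4
```

```text
edge [9.9289393e-01 1.1900268e-01 4.8117770e+02 7.1867577e+01] 0.10348580313611949 190 96.83454
yellow ((548.5137939453125, 88.67666625976562), (50.08430480957031, 29.344707489013672), 6.888062477111816) [-23.33   6.02   5.97 -23.37]
white ((555.2832641601562, 34.62615966796875), (49.28780746459961, 78.73125457763672), 6.953054428100586) [ 6.48 85.21 85.11  6.38]
```

>>> apply_moves(rotation=[[0, 0, 0], [0, 0, 0], [0, 0, 0], [0, 0, 0], [0, 0, 0], [0, 0, 0]], travel=[[0.0015, 0, 0], [0.003, 0, 0], [0.0045, 0, 0], [0.0055, 0, 0], [0.0055, 0, 0], [0.0055, 0, 0]], jaw=[10, 10, 10, 10, 10, 10])

```text
time: 7.47
eef_pos: [0.5624, -0.0089, 0.0244]
tcp_rot: [-0.0, 0.663, 0.748, -0.0]
ft_force: [-0.0, -0.3, 0.0]
width: 0.0092
grip_force: 0.0
```

```bash
python3 m.py w5; python3 m2.py w5
```

```text
7.4667 [ 0.5623699  -0.00893286  0.02441045] [-0.04233407 -0.30756991  0.01208905] 96.88218235787544 tcp behind edge 89.2591139220003
yellow [227  45] [326 106] inside [-29.8  -0.5  -0.6 -29.9] lat [530.2 530.2 580.3 580.3]
white [ 82 221] [166 312] inside [ 61.4 127.3 132.4  66.5] lat [437.9 431.3 482.4 489. ]
white [230 107] [323 246] inside [-0.1 79.1 79.  -0.2] lat [530.8 530.9 580.2 580. ]
blue [ 76 172] [164 228] inside [32.6 63.2 68.1 37.5] lat [440.2 437.3 488.4 491.3]
edge [9.9292618e-01 1.1873309e-01 4.9004529e+02 7.2993858e+01] 0.09507033365803899 190 96.81899
yellow ((547.8675537109375, 94.53829956054688), (50.08857345581055, 29.259580612182617), 6.961647987365723) [-29.09   0.17   0.04 -29.22]
white ((554.6219482421875, 40.299495697021484), (49.271244049072266, 79.23346710205078), 6.946330547332764) [ 0.57 79.8  79.69  0.46]
```

The colour line is within about 0.4 mm of the edge, square to about 0.1°. I retract straight back, then up, and verify.

>>> apply_moves(rotation=[[0, 0, 0], [0, 0, 0], [0, 0, 0], [0, 0, 0], [0, 0, 0], [0, 0, 0], [0, 0, 0], [0, 0, 0], [0, 0, 0], [0, 0, 0]], travel=[[-0.004, 0, 0], [-0.015, 0, 0], [-0.025, 0, 0], [-0.03, 0, 0], [-0.03, 0, 0], [-0.03, 0, -0.03], [-0.03, 0, -0.06], [-0.03, 0, -0.08], [-0.03, 0, -0.08], [-0.03, 0, -0.08]], jaw=[10, 10, 10, 10, 10, 10, 10, 10, 10, 10])

```text
time: 8.35
eef_pos: [0.5664, -0.0389, 0.1051]
tcp_rot: [0.001, 0.663, 0.748, 0.001]
ft_force: [0.5, 0.1, -0.9]
width: 0.0093
grip_force: 0.0
```

```bash
python3 m.py w6
```

```text
8.35 [ 0.56638784 -0.03893762  0.10510322] [ 0.47281492  0.10931122 -0.91373079] 96.8656688658214 tcp behind edge 119.52892080555601
yellow [244  27] [311  69] inside [-29.7  -0.4  -0.4 -29.8] lat [530.3 530.3 580.4 580.4]
white [136 154] [196 246] inside [ 63.2 142.9 147.9  68.2] lat [437.  429.2 480.1 488. ]
white [245  70] [309 173] inside [ 0.3 80.1 80.   0.1] lat [530.4 530.6 580.6 580.3]
blue [134 117] [196 158] inside [33.8 63.3 68.2 38.7] lat [439.9 437.  487.8 490.7]
```

View pics/w6.png

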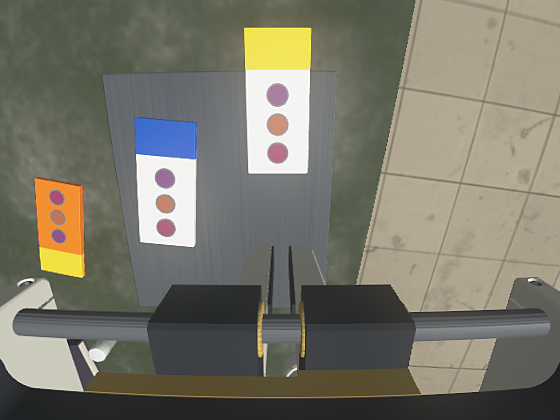

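The plate lies flat and square. Its colour line (row 69.5) is level with the front edge (about row 72, apparent difference from the plate's thickness), the yellow (244–311, 27–69) is fully out, the blue plate hasn't moved, and the fingers are clear.

```bash
python3 -c "from plant import sign_off; print(sign_off())"
```

```text
the job is handed in; nothing more can be done
None
```

The yellow-ended plate now sticks out over the drier's front edge by just its yellow end, with the colour line within about 0.5 mm of the edge and square to about 0.1°; the blue plate was left where it was, and the job is handed in.

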